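# Load the medicine transit box and cam its lid tight

## Task

The medicine transit box is waiting for its last carton: set the white carton with the blue band gently down, upright, in the empty half of the box, swing the lid shut, and then turn the orange latch handle a full quarter-turn clockwise so that its cam draws the lid down tight on the seal. Let go of everything, and leave the other goods on the bench and in the box where they are.

Things in the scene. Friction and masses are not known exactly. Their poses are not given: they have to be found in the camera images.
- carton: the carton to load: white with a wide BLUE band round it, 90 (its x) x 46 (its y) x 60 mm high, 110 to 225 g, upright on the bench at one of three places to the robot's right. Origin: centre of its underside, z up.
- case: insulated transit box, fixed, grey outside, white inside; without lid 210 (x) x 360 (y) x 110 mm high (rim). Origin: centre of its underside. Its -x side is the front with the latch (it faces roughly to the robot's right), +x has the hinge. Walls and floor 20 mm. A divider (12 mm, at y = 0, top 95 mm above the bench) makes two halves, each 170 x 154 mm; the one at -y holds two red-banded cartons.
- bay (a point): centre of the floor of the empty half of the box: 20 mm above the bench, at x = 0, y = +83 mm in the box's frame (the half nearer the robot); axes as the box's. The bare half is 170 (x) x 154 mm (y).
- lid_hinge (a point): middle of the hinge line: along the box's y, at x = +105 mm in its frame and 110 mm above the bench (rim height). It is the rear edge of the lid's underside. Axes as the box's, not turning with the lid.
- lid (a joint): lid angle, rad: 0 = hard shut on the rim, 1.6 = stop past vertical; starts at 1.3 to 1.5. Damped stiff hinge: above about 1.1 it stays where left; pushed below about 0.9 it sinks shut by itself in 1 to 4 s and rests on the springy seal 0.014 rad (3 mm at the front) above shut. A hand pressing on it can squeeze the seal (15 N), but only the latch keeps it down.
- lid_edge (a point): middle of the front edge of the lid's outer (top) face; turns with the lid: z = outward normal of that face, y along the hinge, -x from hinge to front. Lid light grey, 210 (x) x 360 (y) x 30 mm thick, 0.6 kg; this point lies 210 mm from the hinge line. The black latch housing, 56 mm wide (y), stands 46 mm out beyond this edge.
- latch (a joint): latch turn, rad, growing clockwise seen from above the shut lid: 0 = open stop (handle along the lid's front edge), 1.571 = locked stop (handle square to it). Starts at 0 to 0.12. With the lid down, the cam roller meets the keeper's slope at about 0.9 and stays by itself on its flat beyond 1.3; the handle sinks 3 mm. Takes 0.04 Nm, up to 0.2 on the slope. Turned with the lid up it misses.
- latch_grip (a point): centre of the orange T-handle's bar, on the turning axis, 31 mm above the lid's outer face and 30 mm in front of its front edge (174 mm above the bench, at x = -135, y = 0 in the box's frame, when shut). Bar 70 mm long (this point's y), 14 mm thick (x), 22 mm high (z), 20 mm clear of the lid; turns with the latch. z = turning axis, outward from the lid.
- carton_purple: bystander: same size of carton with a PURPLE band; origin centre of underside
- carton_green: bystander: same size of carton with a GREEN band; origin centre of underside
- stock_a: bystander: red-banded carton 110 x 50 x 70 mm in the full half of the box; origin centre of underside
- stock_b: bystander: red-banded carton 110 x 50 x 70 mm in the full half of the box; origin centre of underside
- pill_bottle: bystander: white pill jar, 52 mm across, 90 mm high; origin centre of underside
- amber_bottle: bystander: amber glass bottle, 58 mm across, 120 mm high; origin centre of underside
- tape_roll: bystander: brown roll of tape lying flat, 100 mm across, 48 mm high; origin centre of underside
- code_reader: bystander: hand-held code reader lying on its side, about 90 x 150 x 34 mm; origin on its underside
Things that resemble listed ones, but are neither listed nor needed, are in the scene too. Leave any turquoise or yellow look-alike of the carton alone.

How it is judged:
By the outcome, as a careful person would: the job done as asked, in the order asked, and still so for the second after the job is handed in, with the robot touching nothing.
It also fails if it takes over 67 s, if anything falls off the work surface, if the arm or the gripper's body presses on something with over 40 N, if the wrist force passes 120 N, or if a joint passes its speed limit or range.

## Robot

A 7-joint arm with a two-finger parallel gripper is mounted at the origin on the work surface. World frame = base frame: x ahead of the robot, y to its left, z up, the work surface at z = 0. Lengths are in m, angles in rad, forces in N, time in s.
With the tool pointing down it reaches from about 0.4 to 0.85 m from the base axis. Payload 10.4 kg.
Tool frame: the origin (TCP) lies midway between the tips of the shut fingers; the grasp point (between the pads) lies 19 mm behind it; y points along the fingers, x is the direction in which the jaws open and shut, and the axes are right-handed (so a half turn about y gives the same grasp; the last joint's range is limited). The gripper opens to 87 mm and grips with 3 to 60 N. Pads are 19 mm wide; open, the fingers measure 117 mm over their backs; the gripper's body (75 mm by 190 mm) begins 51 mm behind the grasp point.
Start: joints at [-1.229, 0.332, -0.065, 1.46, 0.022, 1.35, -0.088], TCP at [0.223, 0.584, 0.223] pointing down, gripper open.
Joint ranges: [-2.6, 2.6], [-0.5, 2.12], [-1.47, 1.34], [0.16, 2.42], [-1.27, 4.41], [0.06, 2.06], [-2.6, 2.6]. Speed limits (rad/s): [2.22, 2.22, 2.79, 2.79, 3.14, 3.14, 3.14].

## Interface

Orientations are given as a unit quaternion [x, y, z, w].
In Python, from bench import r gives the robot as it stands. The module is installed in compiled form; this text tells all that it offers.
- The arm moves only by the tool arm_command, never from a script. Its argument "deltas" is one flat list of numbers, 6 for each row, row after row: the shift along the tool's x, y, z in m, then the turn, a rotation vector about the tool's x, y, z in degrees. In form: [tx, ty, tz, ax, ay, az, tx, ty, tz, ax, ay, az, ...]. A call has 1 to 8 rows; each row is the pose to reach, as a shift and turn from the pose commanded when the call began, along the tool's axes at that moment; what a row does not reach only later rows make up. A row lasts 1/8 s, in which the tool goes at most 62.5 mm and 10.7 degrees, less where a joint would pass 70% of its speed; a pose out of reach is approached as far as the arm can. A call with a gripper value outside its range is refused whole. "hand" is the opening, from 0 (shut) to 1 (fully open), set as the call begins (left out, the last holds). The fingers move at their own pace and stop on an object; "grip_force" is the grip in N (left out, the last holds). Time passes only in rows, so rows that repeat a pose let the fingers close. It gives the time, the measured TCP pose, the force and the opening at its end, in the units of the state.
- r.read_state(): the state, without advancing time (a new reading comes with each control period).
- r.camera(name): name is "scene" or "side" or "wrist"; returns a dict with "image" (400x640x3 uint8, red, green, blue), "intrinsics" (3x3 intrinsics, pixels), "world_from_camera" (4x4, takes a point from camera to world coordinates); the wrist camera has in their place "hand_eye" (4x4, takes a point from camera to tool coordinates, whose origin is the TCP and whose axes are the tool frame's). Camera axes: x right, y down, z forward; pixel columns grow to the right and rows downward; lengths in m; the calibration is good to about 2 mm. A picture is of the moment at which its call begins: read the wrist's pose just before it. There is no depth.
- r.close_job(): hands the job in, once; it reports no verdict.
Trained networks look in a picture, given as the dict that the camera call returned (one of the last four; its "shot" number tells which), for a name from the list of things; names that differ only in an ending like _2 or _b are one class to them, and where a whole thing is asked for, a point or a joint stands for the part that bears it (a point fixed in the world has none). Each returns a list of dicts, best first, with "conf" (0 to 1); they miss things now and then, are a little off and sometimes report something else, mostly with a low value. They report only what shows in the picture. A call takes as long as a camera call. They do not tell look-alikes from the thing itself.
- r.boxes_of(picture, query): "centre" ([row, column] in pixels, amid what is visible of it).
- r.regions_of(picture, query): "region" (400x640 bool, what is visible of it) and "centre" ([row, column] in pixels, amid what is visible of it).
The state is a dict: "time": time; "joint_positions": joint angles; "joint_vel": joint speeds; "joint_torque": joint torques, N m; "ee_pos": TCP position; "eef_rot": TCP orientation; "ft_force": force on the tool from outside, world axes, zero at the start; "torque": the same for the moment, N m; "width": finger opening in m.
Only numpy, scipy, OpenCV 4.12 (cv2) and the standard library are available. Lean on these libraries where they do the work, as an engineer would, in place of code of your own. Each camera call takes 0.05 s, during which the arm holds its last target.

## Working session

There is one attempt and no reset: what is moved stays moved. The work goes in short steps, Python scripts to look and compute and a tool call to move; the robot and the scene stay as the last step left them, time stands still between calls to the robot, and variables do not carry over. Pictures are saved under pics/ and viewed, and the job is handed in when it is done.

Besides the shell and the picture viewer there is one more tool, called after ">>>" in YAML: its name, and indented under it one key for each argument. arm_command: Moves the arm, as the interface text tells. Its arguments: {"type":"object","properties":{"deltas":{"type":"array","items":{"type":"number"}},"hand":{"type":"number"},"grip_force":{"type":"number"}},"required":["deltas"]}

```bash
mkdir -p pics
python3 - <<'E'
from bench import r
import cv2,numpy as np
s=r.read_state(); print({k:np.round(v,3).tolist() for k,v in s.items()})
for n in ["scene","side","wrist"]:
    p=r.camera(n); cv2.imwrite(f"pics/a_{n}.png",p["image"][:,:,::-1])
    print(n,np.round(p["intrinsics"],1).tolist(),np.round(p.get("world_from_camera",p.get("hand_eye")),4).tolist())
E
```

```text
{'time': 0.0, 'joint_positions': [-1.229, 0.333, -0.065, 1.461, 0.022, 1.35, -0.088], 'joint_vel': [0.0, -0.0, -0.002, 0.0, 0.001, -0.001, -0.0], 'joint_torque': [0.0, -62.325, 0.025, -38.99, -0.061, 0.04, 0.0], 'ee_pos': [0.223, 0.584, 0.222], 'eef_rot': [0.583, 0.401, -0.401, -0.582], 'ft_force': [-0.46, 0.62, 0.397], 'torque': [0.019, 0.037, -0.041], 'width': 0.087}
scene [[367.7, 0.0, 315.2], [0.0, 367.7, 200.1], [0.0, 0.0, 1.0]] [[0.273, 0.7782, -0.5655, 1.1396], [0.962, -0.2224, 0.1584, -0.1558], [-0.0025, -0.5873, -0.8094, 0.9679], [0.0, 0.0, 0.0, 1.0]]
side [[458.7, 0.0, 322.7], [0.0, 458.7, 201.6], [0.0, 0.0, 1.0]] [[0.4936, -0.7, 0.5161, -0.3023], [-0.8697, -0.393, 0.2986, -0.4916], [-0.0062, -0.5962, -0.8028, 1.4203], [0.0, 0.0, 0.0, 1.0]]
wrist [[304.3, 0.0, 317.1], [0.0, 304.3, 200.9], [0.0, 0.0, 1.0]] [[1.0, -0.0005, -0.0007, 0.0002], [0.0005, -0.2556, 0.9668, -0.1627], [-0.0007, -0.9668, -0.2556, 0.0689], [0.0, 0.0, 0.0, 1.0]]
```

View pics/a_scene.png

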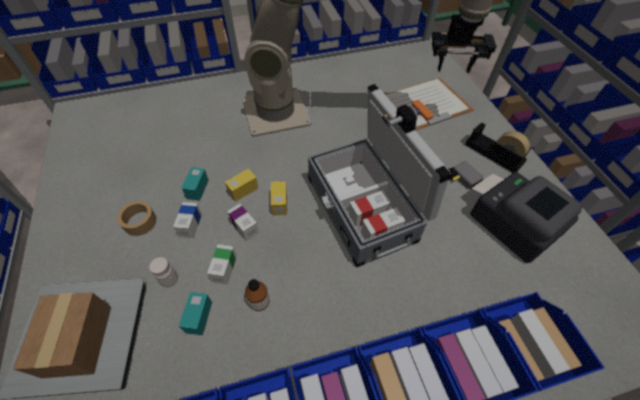

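View pics/a_side.png

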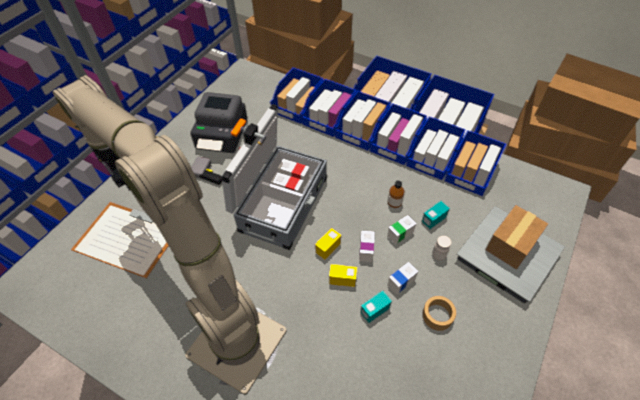

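View pics/a_wrist.png

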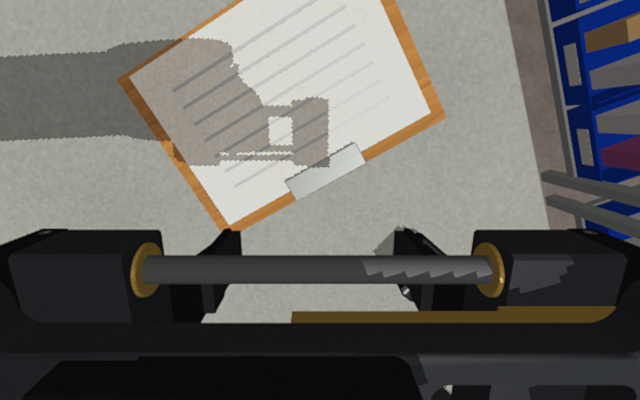

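```bash
cat > h.py <<'E'
from bench import r
import cv2,numpy as np
from scipy.optimize import minimize
def proj(P,K,T):
    P=np.atleast_2d(P); C=np.linalg.inv(T); q=P@C[:3,:3].T+C[:3,3]
    return np.c_[q[:,0]/q[:,2]*K[0,0]+K[0,2], q[:,1]/q[:,2]*K[1,1]+K[1,2]]
def back(uv,K,T,z):
    d=T[:3,:3]@np.array([(uv[0]-K[0,2])/K[0,0],(uv[1]-K[1,2])/K[1,1],1]); t=(z-T[2,3])/d[2]
    return T[:3,3]+t*d
def tri(obs): # list of (uv,K,T)
    A=np.zeros((3,3));b=np.zeros(3)
    for uv,K,T in obs:
        d=T[:3,:3]@np.array([(uv[0]-K[0,2])/K[0,0],(uv[1]-K[1,2])/K[1,1],1]); d/=np.linalg.norm(d)
        M=np.eye(3)-np.outer(d,d);A+=M;b+=M@T[:3,3]
    return np.linalg.solve(A,b)
E
python3 - <<'E'
from h import *
ps={n:r.camera(n) for n in ["scene","side"]}
np.savez("cal.npz",**{f"{n}_{k}":ps[n][j] for n in ps for k,j in [("K","intrinsics"),("T","world_from_camera")]})
for n,p in ps.items():
    im=p["image"]
    for q in ["carton","case","lid","latch_grip","tape_roll","pill_bottle","amber_bottle","code_reader"]:
        for d in r.regions_of(p,q)[:7]:
            if d["conf"]<.3: continue
            w=back(d["centre"][::-1],p["intrinsics"],p["world_from_camera"],0.03)
            print(n,q,round(d["conf"],2),np.round(d["centre"]).tolist(),d["region"].sum(),np.round(w[:2],3))
    x,y={"scene":(120,160),"side":(340,220)}[n]
    cv2.imwrite(f"pics/b_{n}.png",cv2.resize(im[y:y+110,x:x+150,::-1],None,fx=5,fy=5,interpolation=cv2.INTER_CUBIC))
    x,y={"scene":(295,80),"side":(215,110)}[n]
    cv2.imwrite(f"pics/c_{n}.png",cv2.resize(im[y:y+190,x:x+180,::-1],None,fx=3.1,fy=3.1,interpolation=cv2.INTER_CUBIC))
E
```

```text
scene carton 0.93 [185.0, 242.0] 699 [ 0.362 -0.184]
scene carton 0.89 [221.0, 192.0] 756 [ 0.458 -0.352]
scene carton 0.8 [312.0, 194.0] 1054 [ 0.741 -0.372]
scene carton 0.69 [293.0, 257.0] 556 [ 0.737 -0.204]
scene carton 0.62 [199.0, 279.0] 494 [ 0.449 -0.081]
scene carton 0.58 [185.0, 197.0] 690 [ 0.322 -0.327]
scene carton 0.31 [220.0, 245.0] 652 [ 0.497 -0.197]
scene case 0.82 [175.0, 383.0] 13189 [0.447 0.273]
scene lid 0.72 [151.0, 409.0] 5681 [0.369 0.4  ]
scene latch_grip 0.82 [115.0, 419.0] 402 [0.209 0.514]
scene tape_roll 0.68 [221.0, 384.0] 840 [0.618 0.206]
scene tape_roll 0.62 [215.0, 133.0] 891 [ 0.384 -0.526]
scene pill_bottle 0.7 [271.0, 165.0] 542 [ 0.603 -0.438]
scene amber_bottle 0.89 [294.0, 258.0] 616 [ 0.738 -0.203]
scene amber_bottle 0.47 [176.0, 383.0] 12952 [0.451 0.271]
scene code_reader 0.59 [175.0, 465.0] 605 [0.521 0.533]
side carton 0.92 [215.0, 435.0] 446 [ 0.74  -0.367]
side carton 0.72 [308.0, 376.0] 590 [ 0.303 -0.335]
side carton 0.71 [278.0, 341.0] 588 [ 0.345 -0.185]
side carton 0.58 [275.0, 402.0] 586 [ 0.454 -0.359]
side case 0.95 [185.0, 266.0] 8256 [0.554 0.259]
side lid 0.64 [153.0, 247.0] 3028 [0.657 0.42 ]
side latch_grip 0.73 [134.0, 244.0] 242 [0.738 0.492]
side tape_roll 0.75 [305.0, 443.0] 641 [ 0.421 -0.519]
side pill_bottle 0.69 [250.0, 440.0] 303 [ 0.61  -0.435]
side pill_bottle 0.66 [305.0, 440.0] 616 [ 0.415 -0.51 ]
side amber_bottle 0.75 [194.0, 396.0] 368 [ 0.76  -0.202]
side code_reader 0.57 [170.0, 202.0] 539 [0.493 0.521]
```

View pics/b_scene.png

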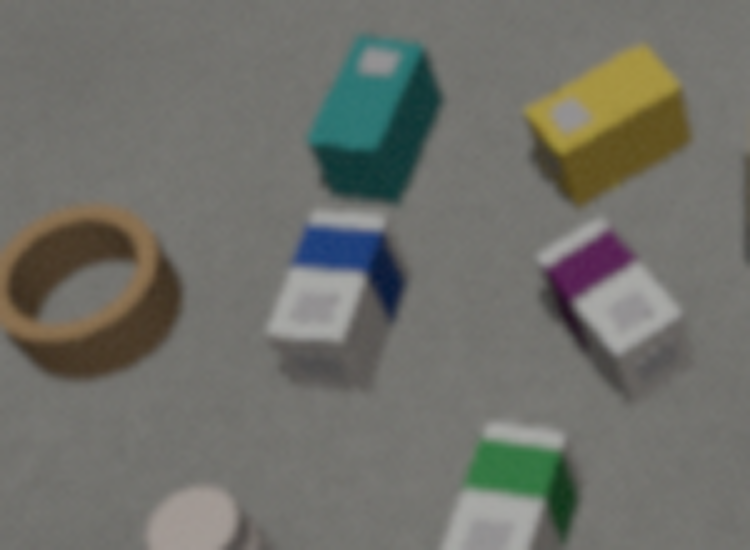

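View pics/b_side.png

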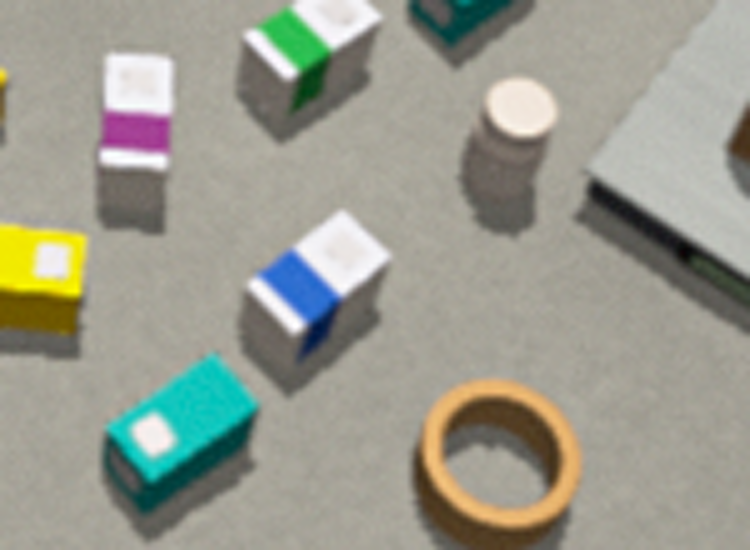

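View pics/c_scene.png

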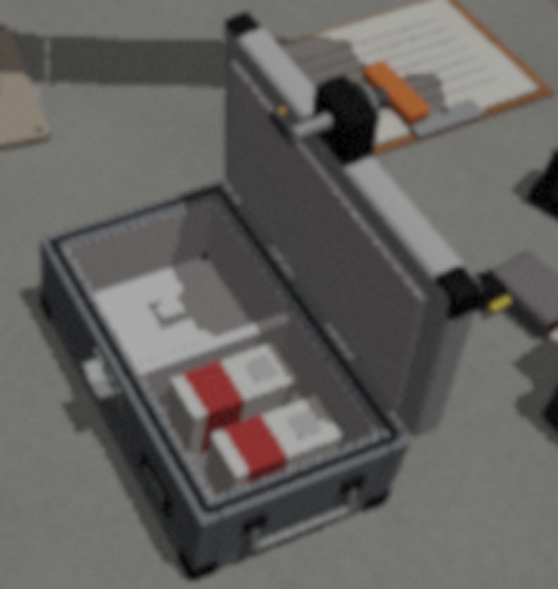

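View pics/c_side.png

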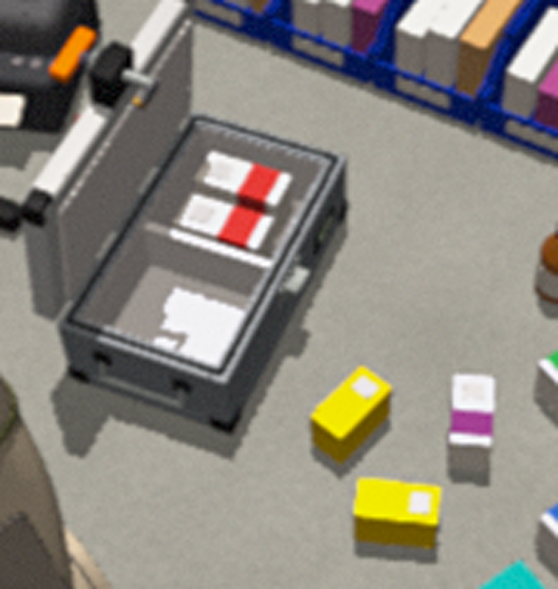

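```bash
cat >> h.py <<'E'
c=np.load("cal.npz"); KS,TS,KD,TD=c["scene_K"],c["scene_T"],c["side_K"],c["side_T"]
E
python3 - <<'E'
from h import *
from scipy.optimize import least_squares
def fit(loc,us,ud,x0):
    f=lambda p: np.r_[(proj(W(p,loc),KS,TS)-us).ravel(),(proj(W(p,loc),KD,TD)-ud).ravel()]
    def W(p,l):
        c,s=np.cos(p[2]),np.sin(p[2]); return np.c_[p[0]+c*l[:,0]-s*l[:,1],p[1]+s*l[:,0]+c*l[:,1],l[:,2]]
    o=least_squares(f,x0,loss='soft_l1'); print(np.round(o.x,4),np.degrees(o.x[2]).round(1),np.round(f(o.x),1)); return o.x
cr=lambda o,s: np.array(o)+np.array(s)
S=lambda l:np.array(l)/5+[120,160]; D=lambda l:np.array(l)/5+[340,220]
# carton corners: label by world: hinge unk; order around
us=S([[315,210],[385,213],[350,340],[268,330]]); ud=D([[247,285],[296,332],[390,258],[345,212]])
for u in us: print(back(u,KS,TS,.06)[:2].round(3))
for u in ud: print(back(u,KD,TD,.06)[:2].round(3))
S=lambda l:np.array(l)/3.1+[295,80]; D=lambda l:np.array(l)/3.1+[215,110]
uc=S([[45,243],[222,187],[207,517],[400,440]]); udc=D([[225,375],[65,325],[343,157],[195,118]])
for u in uc: print(back(u,KS,TS,.11)[:2].round(3))
for u in udc: print(back(u,KD,TD,.11)[:2].round(3))
loc=np.array([[-.105,.18,.11],[.105,.18,.11],[-.105,-.18,.11],[.105,-.18,.11]])
fit(loc,uc,udc,[.5,.2,2.])
h=np.array([[-.045,-.023,.06],[-.045,.023,.06],[.045,.023,.06],[.045,-.023,.06]])
for y in (0.,1.5): 
  fit(h,us,np.roll(ud,0,0),[.45,-.36,y])
E
```

```text
[ 0.401 -0.367]
[ 0.415 -0.326]
[ 0.502 -0.354]
[ 0.482 -0.399]
[ 0.411 -0.329]
[ 0.395 -0.371]
[ 0.475 -0.404]
[ 0.493 -0.364]
[0.379 0.039]
[0.354 0.239]
[0.72  0.089]
[0.694 0.281]
[0.373 0.039]
[0.342 0.231]
[0.714 0.082]
[0.68  0.277]
[0.5333 0.1634 1.7068] 97.8 [-2.2 -2.1 -0.4 -3.  -1.1  2.3  4.2 -0.   0.3  1.3 -2.9 -1.2  1.1 -2.1
 -0.9 -4.2]
[ 0.4501 -0.3613 -0.3523] -20.2 [ -0.2  -0.4   0.6  -0.   -0.6  -0.2   0.3   0.8   9.3   7.8 -10.6 -11.3
 -10.5 -12.    8.6   6.4]
[ 0.4501 -0.3613 -0.3523] -20.2 [ -0.2  -0.4   0.6  -0.   -0.6  -0.2   0.3   0.8   9.3   7.8 -10.6 -11.3
 -10.5 -12.    8.6   6.4]
```

Run:
```python
from h import *
from scipy.optimize import least_squares
from scipy.spatial.transform import Rotation as R
s=r.read_state(); print(R.from_quat(s["eef_rot"]).as_matrix().round(3))
def W(p,l):
    c,s=np.cos(p[2]),np.sin(p[2]); return np.c_[p[0]+c*l[:,0]-s*l[:,1],p[1]+s*l[:,0]+c*l[:,1],l[:,2]]
S=lambda l:np.array(l)/5+[120,160]; D=lambda l:np.array(l)/5+[340,220]
us=S([[315,210],[385,213],[350,340],[268,330]]); ud=D([[296,332],[247,285],[345,212],[390,258]])
h=np.array([[-.045,-.023,.06],[-.045,.023,.06],[.045,.023,.06],[.045,-.023,.06]])
f=lambda p: np.r_[(proj(W(p,h),KS,TS)-us).ravel(),(proj(W(p,h),KD,TD)-ud).ravel()]
o=least_squares(f,[.45,-.36,-.3]); print(o.x.round(4),np.degrees(o.x[2]),f(o.x).round(1))
for n,K,T,x,y in [("scene",KS,TS,295,80),("side",KD,TD,215,110)]:
    im=r.camera(n)["image"]; k=4
    big=cv2.resize(im[y:y+150+40,x:x+190,::-1],None,fx=k,fy=k,interpolation=cv2.INTER_CUBIC)[:600]
    big=big.copy()
    for p,col in [([.532,.160,np.radians(97.7)],(0,255,0))]:
        for z in (.11,.0):
            q=proj(W(p,np.array([[-.105,.18,z],[.105,.18,z],[.105,-.18,z],[-.105,-.18,z]])),K,T)
            q=((q-[x,y]+.5)*k).astype(int); cv2.polylines(big,[q],True,col,1)
        q=proj(W(p,np.array([[-.085,.16,.11],[.085,.16,.11],[.085,-.16,.11],[-.085,-.16,.11]])),K,T)
        q=((q-[x,y]+.5)*k).astype(int); cv2.polylines(big,[q],True,(0,255,255),1)
    cv2.imwrite(f"pics/d_{n}.png",big)
```

```text
[[ 0.357 -0.    -0.934]
 [ 0.934  0.     0.357]
 [ 0.    -1.     0.   ]]
[ 0.4467 -0.3639 -0.3644] -20.88117066004225 [-1.  -1.1 -0.2 -0.7 -1.8 -0.9 -0.9 -0.1 -0.4 -0.5 -0.5 -0.9 -1.  -1.7
  0.  -1.5]
```

View pics/d_scene.png

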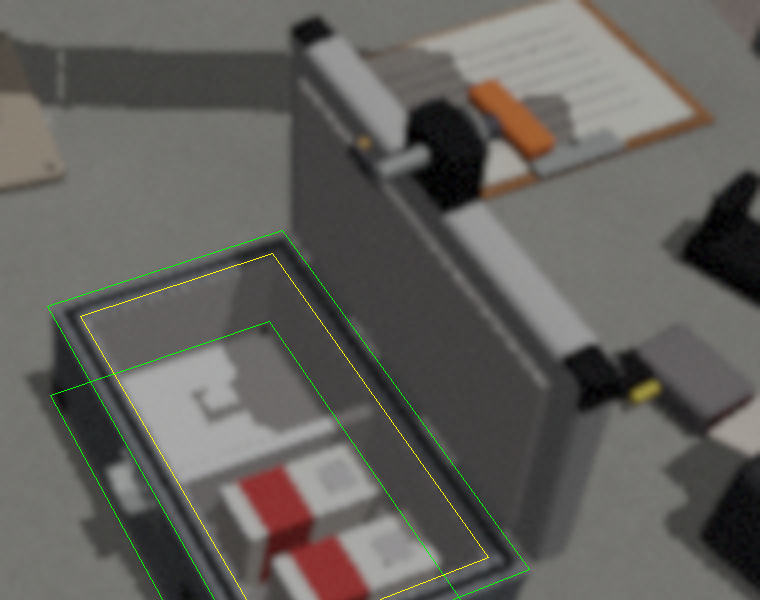

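View pics/d_side.png

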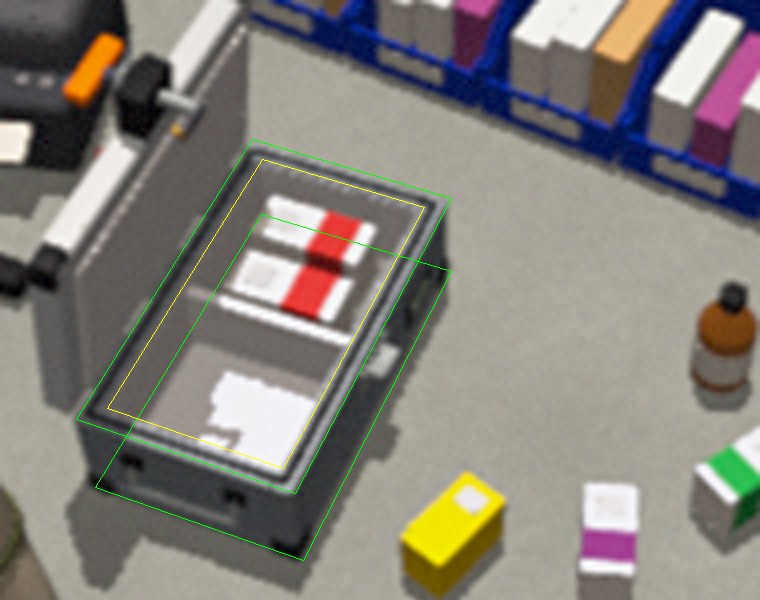

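```bash
cat >> h.py <<'E'
from scipy.spatial.transform import Rotation as R
def down(deg): # tool y down, tool x at azimuth deg
    a=np.radians(deg); x=np.array([np.cos(a),np.sin(a),0]); y=np.array([0,0,-1.]); return R.from_matrix(np.c_[x,y,np.cross(x,y)])
def delta(p,rot=None):
    s=r.read_state(); R0=R.from_quat(s["eef_rot"]); t=R0.inv().apply(np.array(p)-s["ee_pos"])
    w=(R0.inv()*rot).as_rotvec(degrees=True) if rot is not None else np.zeros(3)
    print("target",np.round(p,3),"->",t.round(4).tolist(),w.round(2).tolist())
E
python3 - <<'E'
from h import *
for p in [(.223,.584,.46),(.35,.34,.48),(.45,.1,.48),(.447,-.364,.30),(.447,-.364,.12),(.447,-.364,.029)]: delta(p)
E
```

```text
target [0.223 0.584 0.46 ] -> [0.0001, -0.2374, 0.0] [0.0, 0.0, 0.0]
target [0.35 0.34 0.48] -> [-0.1825, -0.2574, -0.2057] [0.0, 0.0, 0.0]
target [0.45 0.1  0.48] -> [-0.371, -0.2574, -0.3847] [0.0, 0.0, 0.0]
target [ 0.447 -0.364  0.3  ] -> [-0.8056, -0.0775, -0.5474] [0.0, 0.0, 0.0]
target [ 0.447 -0.364  0.12 ] -> [-0.8056, 0.1025, -0.5474] [0.0, 0.0, 0.0]
target [ 0.447 -0.364  0.029] -> [-0.8056, 0.1935, -0.5474] [0.0, 0.0, 0.0]
```

>>> arm_command:
  deltas: [0, -0.06, 0, 0, 0, 0, 0, -0.12, 0, 0, 0, 0, 0, -0.18, 0, 0, 0, 0, 0, -0.237, 0, 0, 0, 0, -0.04, -0.245, -0.045, 0, 0, 0, -0.08, -0.25, -0.09, 0, 0, 0, -0.12, -0.255, -0.135, 0, 0, 0, -0.16, -0.257, -0.18, 0, 0, 0]
  hand: 1

```text
time: 2.15
ee_pos: [0.3347, 0.3683, 0.48]
eef_rot: [-0.582, -0.401, 0.401, 0.583]
ft_force: [1.1, -0.0, -0.2]
width: 0.087
```

Run:
```python
from h import *
s=r.read_state(); print(s["ee_pos"],s["joint_positions"].round(2) if hasattr(s["joint_positions"],"round") else s["joint_positions"])
for p in [(.35,.34,.48),(.45,.1,.48),(.447,-.364,.25),(.447,-.364,.12),(.447,-.364,.029)]: delta(p,down(69.1))
```

```text
[0.33472328 0.36825477 0.48000559] [-0.99  0.05  0.07  1.27 -0.    1.83  0.28]
target [0.35 0.34 0.48] -> [-0.0209, -0.0, -0.0244] [0.01, -0.01, 0.06]
target [0.45 0.1  0.48] -> [-0.2095, -0.0002, -0.2034] [0.01, -0.01, 0.06]
target [ 0.447 -0.364  0.25 ] -> [-0.6442, 0.2294, -0.3662] [0.01, -0.01, 0.06]
target [ 0.447 -0.364  0.12 ] -> [-0.6443, 0.3594, -0.3662] [0.01, -0.01, 0.06]
target [ 0.447 -0.364  0.029] -> [-0.6444, 0.4504, -0.3661] [0.01, -0.01, 0.06]
```

>>> arm_command:
  deltas: [-0.042, 0, -0.041, 0, 0, 0, -0.084, 0, -0.082, 0, 0, 0, -0.126, 0, -0.122, 0, 0, 0, -0.168, 0, -0.163, 0, 0, 0, -0.21, 0, -0.203, 0, 0, 0, -0.26, 0, -0.225, 0, 0, 0, -0.31, 0.01, -0.245, 0, 0, 0, -0.36, 0.02, -0.265, 0, 0, 0]

```text
time: 3.15
ee_pos: [0.4529, -0.0625, 0.4595]
eef_rot: [0.582, 0.401, -0.401, -0.582]
ft_force: [1.5, 0.1, 0.1]
width: 0.0872
```

>>> arm_command:
  deltas: [-0.05, 0.03, -0.018, 0, 0, 0, -0.1, 0.06, -0.036, 0, 0, 0, -0.15, 0.09, -0.054, 0, 0, 0, -0.2, 0.12, -0.072, 0, 0, 0, -0.245, 0.15, -0.087, 0, 0, 0, -0.284, 0.18, -0.101, 0, 0, 0, -0.284, 0.21, -0.101, 0, 0, 0, -0.284, 0.21, -0.101, 0, 0, 0]

```text
time: 4.15
ee_pos: [0.4453, -0.3614, 0.2478]
eef_rot: [-0.581, -0.4, 0.401, 0.584]
ft_force: [0.3, 0.8, 1.4]
width: 0.0874
```

Run:
```python
from h import *
s=r.read_state(); print(s["ee_pos"],np.round(s["joint_positions"],2))
p=r.camera("wrist"); cv2.imwrite("pics/e.png",p["image"][:,:,::-1])
T=np.eye(4);T[:3,:3]=R.from_quat(s["eef_rot"]).as_matrix();T[:3,3]=s["ee_pos"]
print(np.round(proj(np.array([[.447,-.364,.06]]),p["intrinsics"],T@p["hand_eye"]),0))
np.savez("w.npz",K=p["intrinsics"],T=T@p["hand_eye"])
delta((.447,-.364,.12),down(69.1))
```

```text
[ 0.44530348 -0.36141692  0.24781248] [-0.16  0.28  0.93  1.6  -0.23  1.38  2.  ]
[[316. 184.]]
target [ 0.447 -0.364  0.12 ] -> [-0.002, 0.1296, -0.0018] [-0.07, 0.02, 0.02]
```

View pics/e.png

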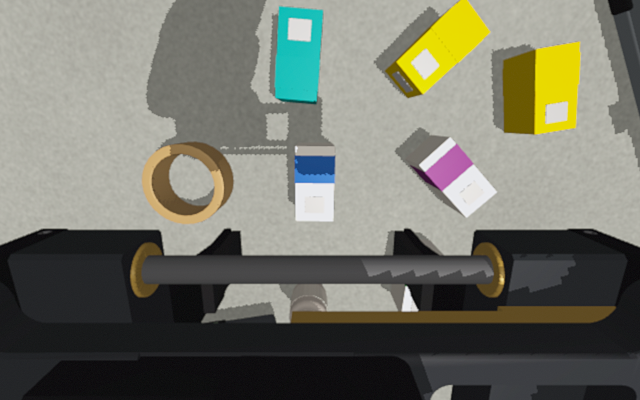

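Wrist view: the only blue-banded carton lies at (315,186), where it was predicted (316,184). It is aligned with the jaws. The turquoise carton (300,55), the yellow ones (440,50 and 545,90) and the purple one (455,175) are not meant. Descending.

>>> arm_command:
  deltas: [-0.002, 0.05, -0.002, 0, 0, 0, -0.002, 0.1, -0.002, 0, 0, 0, -0.002, 0.14, -0.002, 0, 0, 0, -0.002, 0.175, -0.002, 0, 0, 0, -0.002, 0.2, -0.002, 0, 0, 0, -0.002, 0.219, -0.002, 0, 0, 0, -0.002, 0.219, -0.002, 0, 0, 0]

```text
time: 5.08
ee_pos: [0.4478, -0.364, 0.0305]
eef_rot: [-0.582, -0.401, 0.401, 0.582]
ft_force: [0.3, -1.2, -0.3]
width: 0.087
```

>>> arm_command:
  deltas: [0, 0, 0, 0, 0, 0, 0, 0, 0, 0, 0, 0, 0, 0, 0, 0, 0, 0, 0, 0, 0, 0, 0, 0, 0, 0, 0, 0, 0, 0]
  hand: 0
  grip_force: 12

```text
time: 5.7
ee_pos: [0.4474, -0.3647, 0.0306]
eef_rot: [0.583, 0.401, -0.401, -0.582]
ft_force: [0.5, 0.3, 0.5]
width: 0.0455
```

>>> arm_command:
  deltas: [0, -0.02, 0, 0, 0, 0, 0, -0.06, 0, 0, 0, 0, 0, -0.12, 0, 0, 0, 0, 0, -0.18, 0, 0, 0, 0, 0, -0.23, 0, 0, 0, 0]
  grip_force: 15

```text
time: 6.32
ee_pos: [0.4469, -0.365, 0.2641]
eef_rot: [0.583, 0.401, -0.4, -0.582]
ft_force: [0.9, -0.0, -2.4]
width: 0.0463
```

Run:
```python
from h import *
s=r.read_state(); print(s["ee_pos"],np.round(s["joint_positions"],2),s["width"],s["ft_force"])
delta((.450,.149,.26),down(7.7))
```

```text
[ 0.44685059 -0.36496774  0.26414382] [-0.16  0.28  0.94  1.57 -0.23  1.41  2.  ] 0.04632407334620258 [ 0.88677845 -0.03487652 -2.43947839]
target [0.45  0.149 0.26 ] -> [0.4811, 0.0038, 0.1809] [0.1, 61.34, 0.07]
```

>>> arm_command:
  deltas: [0.03, 0, 0.011, 0, 5, 0, 0.08, 0, 0.03, 0, 12, 0, 0.13, 0, 0.049, 0, 20, 0, 0.18, 0, 0.068, 0, 28, 0, 0.23, 0, 0.087, 0, 36, 0, 0.28, 0, 0.105, 0, 44, 0, 0.33, 0, 0.124, 0, 52, 0, 0.38, 0, 0.143, 0, 60, 0]

```text
time: 7.32
ee_pos: [0.4491, 0.041, 0.2618]
eef_rot: [-0.705, -0.055, 0.053, 0.705]
ft_force: [1.3, -0.0, -1.7]
width: 0.0456
```

Run:
```python
from h import *
s=r.read_state(); print(s["ee_pos"],np.round(s["joint_positions"],2),s["width"],s["ft_force"])
p=r.camera("wrist"); 
T=np.eye(4);T[:3,:3]=R.from_quat(s["eef_rot"]).as_matrix();T[:3,3]=s["ee_pos"];T=T@p["hand_eye"];K=p["intrinsics"]
np.savez("w.npz",K=K,T=T,im=p["image"])
im=p["image"][:,:,::-1].copy()
a=np.radians(97.7);c_,s_=np.cos(a),np.sin(a)
def C(l): l=np.array(l); return np.c_[.532+c_*l[:,0]-s_*l[:,1],.160+s_*l[:,0]+c_*l[:,1],l[:,2]]
for l in ([[-.105,.18,.11],[.105,.18,.11],[.105,-.18,.11],[-.105,-.18,.11]],[[-.085,.16,.11],[.085,.16,.11],[.085,-.16,.11],[-.085,-.16,.11]]):
    q=proj(C(l),K,T); print(q.round()); cv2.polylines(im,[q.astype(int)],True,(0,255,0),1)
cv2.imwrite("pics/f.png",im)
delta((.450,.149,.26),down(7.7))
```

```text
[0.44910653 0.04104253 0.26179173] [-0.76 -0.12  0.53  1.86  0.06  1.39 -0.09] 0.045577783176041664 [ 1.32441167 -0.01796427 -1.72991959]
[[239. 185.]
 [227. -49.]
 [635. -40.]
 [578. 191.]]
[[257. 167.]
 [251. -22.]
 [606. -15.]
 [564. 172.]]
target [0.45  0.149 0.26 ] -> [0.0162, 0.0015, 0.0975] [-0.15, 0.72, 0.04]
```

View pics/f.png

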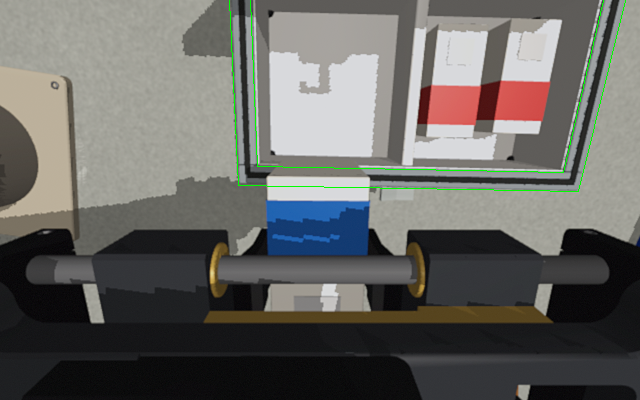

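Run:
```python
from h import *
a=np.radians(97.7);c_,s_=np.cos(a),np.sin(a)
def toC(w): d=w-np.array([.532,.16,0]); return np.array([c_*d[0]+s_*d[1],-s_*d[0]+c_*d[1],d[2]])
for us,ud in [((298,82),(78,275)),((545,385),(245,30))]:
    w=tri([(np.array(us)/4+[295,80],KS,TS),(np.array(ud)/4+[215,110],KD,TD)]); l=toC(w); print(l.round(3),np.degrees(0)+np.arctan2(l[2]-.11,.105-l[0]))
def C(l): l=np.array(l); return np.array([.532+c_*l[0]-s_*l[1],.160+s_*l[0]+c_*l[1],l[2]])
for th in (1.3,1.4,1.5):
    pts=[[.105-.21*np.cos(th),y,.11+.21*np.sin(th)] for y in (.18,-.18)]
    print(th,[((proj(C(p),KS,TS)[0]-[295,80])*4).round().tolist() for p in pts],[((proj(C(p),KD,TD)[0]-[215,110])*4).round().tolist() for p in pts])
b=C([-.025,.083,0]); print(b)
for z in (.20,.051): delta((b[0],b[1],z),down(7.7))
```

```text
[0.084 0.154 0.286] 1.449841533178388
[ 0.083 -0.153  0.285] 1.4456409084646789
1.3 [[241.0, 43.0], [530.0, 409.0]] [[96.0, 290.0], [288.0, -4.0]]
1.4 [[267.0, 30.0], [563.0, 393.0]] [[72.0, 278.0], [267.0, -14.0]]
1.5 [[294.0, 19.0], [594.0, 379.0]] [[48.0, 269.0], [245.0, -22.0]]
[0.45309805 0.12410457 0.        ]
target [0.453 0.124 0.2  ] -> [0.0156, 0.0615, 0.0722] [-0.15, 0.72, 0.04]
target [0.453 0.124 0.051] -> [0.0155, 0.2105, 0.0718] [-0.15, 0.72, 0.04]
```

>>> arm_command:
  deltas: [0.008, 0, 0.036, 0, 0.4, 0, 0.016, 0, 0.072, 0, 0.7, 0, 0.016, 0.03, 0.072, 0, 0.7, 0, 0.016, 0.075, 0.072, 0, 0.7, 0, 0.016, 0.12, 0.072, 0, 0.7, 0, 0.016, 0.16, 0.072, 0, 0.7, 0, 0.016, 0.19, 0.072, 0, 0.7, 0, 0.016, 0.2, 0.072, 0, 0.7, 0]

```text
time: 8.38
ee_pos: [0.4531, 0.1131, 0.06]
eef_rot: [0.706, 0.051, -0.052, -0.705]
ft_force: [0.1, 0.1, -2.0]
width: 0.0457
```

Run:
```python
from h import *
s=r.read_state(); print(s["ee_pos"],np.round(s["joint_positions"],2),s["width"],s["ft_force"])
p=r.camera("wrist"); cv2.imwrite("pics/g.png",p["image"][:,:,::-1])
p=r.camera("side"); cv2.imwrite("pics/g2.png",cv2.resize(p["image"][110:260,200:390,::-1],None,fx=4,fy=4))
```

```text
[0.45311347 0.11313836 0.05996972] [-0.79  0.16  0.48  2.07 -0.09  0.94 -0.11] 0.04566960267850168 [ 0.10130559  0.1466347  -2.00905736]
```

View pics/g.png

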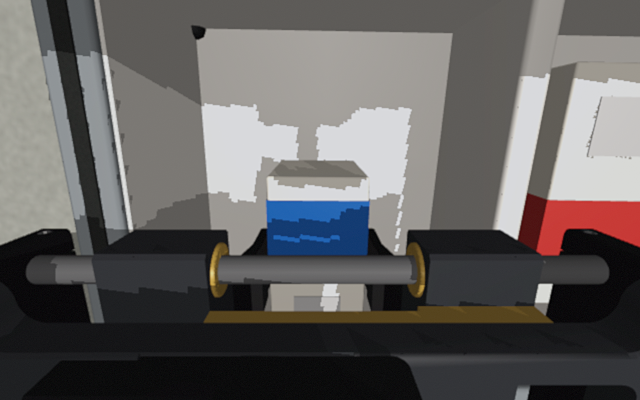

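View pics/g2.png

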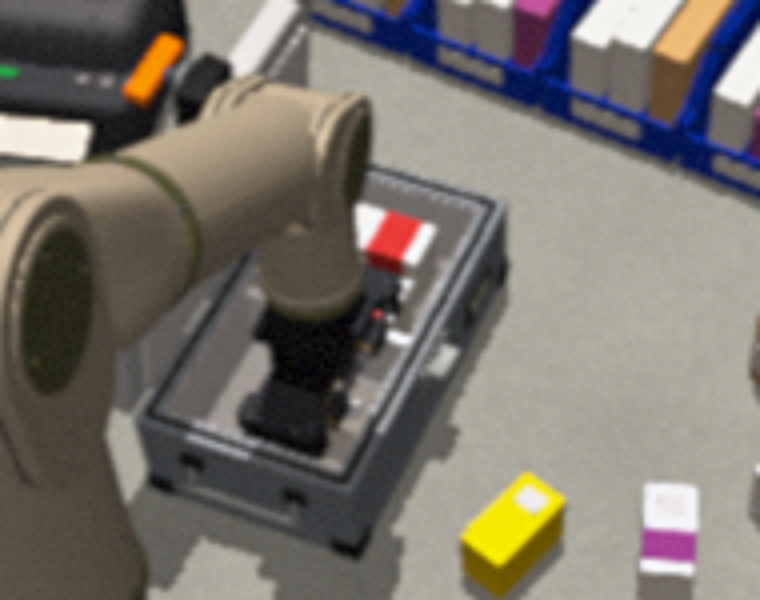

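>>> arm_command:
  deltas: [0, 0, 0.006, 0, 0, 0, 0, 0, 0.012, 0, 0, 0, 0, 0.003, 0.012, 0, 0, 0, 0, 0.006, 0.012, 0, 0, 0, 0, 0.008, 0.012, 0, 0, 0, 0, 0.009, 0.012, 0, 0, 0, 0, 0.009, 0.012, 0, 0, 0]

```text
time: 9.35
ee_pos: [0.4519, 0.1256, 0.0514]
eef_rot: [0.705, 0.052, -0.052, -0.705]
ft_force: [-0.7, -0.1, -0.8]
width: 0.0458
```

>>> arm_command:
  deltas: [0, 0.001, 0, 0, 0, 0, 0, 0.001, 0, 0, 0, 0, 0, 0.001, 0, 0, 0, 0]

```text
time: 9.72
ee_pos: [0.452, 0.1257, 0.0505]
eef_rot: [-0.705, -0.052, 0.052, 0.705]
ft_force: [1.9, 0.2, -1.5]
width: 0.0462
```

>>> arm_command:
  deltas: [0, 0.001, 0, 0, 0, 0, 0, 0.001, 0, 0, 0, 0]

```text
time: 9.98
ee_pos: [0.452, 0.1257, 0.0504]
eef_rot: [-0.705, -0.052, 0.052, 0.705]
ft_force: [-5.0, -1.7, 14.3]
width: 0.0454
```

Run:
```python
from h import *
for i in range(3):
    s=r.read_state(); print(s["ee_pos"].round(4),np.round(s["ft_force"],2)); r.camera("side")
```

```text
[0.452  0.1257 0.0504] [-5.02 -1.67 14.28]
[0.452  0.1257 0.0504] [-7.28 -2.38 13.85]
[0.452  0.1257 0.0504] [-6.01 -2.53 13.49]
```

Contact (about 14 N). I'll back off 1 mm and open partway.

>>> arm_command:
  deltas: [0, -0.001, 0, 0, 0, 0, 0, -0.001, 0, 0, 0, 0]

```text
time: 10.38
ee_pos: [0.452, 0.1258, 0.0505]
eef_rot: [-0.705, -0.052, 0.052, 0.705]
ft_force: [1.0, 0.1, -1.6]
width: 0.046
```

>>> arm_command:
  deltas: [0, 0, 0, 0, 0, 0, 0, 0, 0, 0, 0, 0, 0, 0, 0, 0, 0, 0, 0, -0.01, 0, 0, 0, 0, 0, -0.04, 0, 0, 0, 0, 0, -0.08, 0, 0, 0, 0, 0, -0.14, 0, 0, 0, 0, 0, -0.2, 0, 0, 0, 0]
  hand: 0.85

```text
time: 11.38
ee_pos: [0.4516, 0.1253, 0.2531]
eef_rot: [-0.705, -0.052, 0.052, 0.705]
ft_force: [1.3, 0.6, -0.3]
width: 0.0738
```

Run:
```python
from h import *
s=r.read_state(); print(s["ee_pos"],np.round(s["joint_positions"],2),s["width"],s["ft_force"])
p=r.camera("wrist"); cv2.imwrite("pics/i.png",p["image"][:,:,::-1])
a=np.radians(97.7);c_,s_=np.cos(a),np.sin(a)
def C(l): l=np.array(l); return np.array([.532+c_*l[0]-s_*l[1],.160+s_*l[0]+c_*l[1],l[2]])
for l in ([.105,.1,.32],[.2,.1,.32],[.25,.1,.4]): print(l,C(l))
```

```text
[0.45164718 0.12528856 0.25314898] [-0.85 -0.06  0.46  1.83  0.03  1.36 -0.24] 0.0737840524972938 [ 1.27016677  0.5755421  -0.30261245]
[0.105, 0.1, 0.32] [0.41883313 0.25065462 0.32      ]
[0.2, 0.1, 0.32] [0.40610444 0.34479802 0.32      ]
[0.25, 0.1, 0.4] [0.39940513 0.39434718 0.4       ]
```

View pics/i.png

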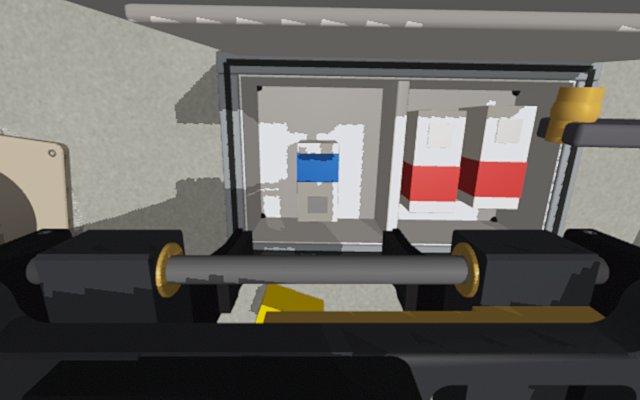

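```bash
cat >> h.py <<'E'
def C(l):
    a=np.radians(97.7);c_,s_=np.cos(a),np.sin(a); l=np.array(l,float); return np.array([.532+c_*l[0]-s_*l[1],.160+s_*l[0]+c_*l[1],l[2]])
E
python3 - <<'E'
from h import *
for l in ([-.025,.083,.45],[.08,.12,.45],[.185,.15,.45],[.185,.15,.283]): delta(C(l),down(7.7))
E
```

```text
target [0.453 0.124 0.45 ] -> [0.0002, -0.1891, -0.0011] [-0.24, 0.7, 0.56]
target [0.402 0.223 0.45 ] -> [-0.0355, -0.189, 0.1043] [-0.24, 0.7, 0.56]
target [0.359 0.323 0.45 ] -> [-0.0642, -0.1888, 0.2097] [-0.24, 0.7, 0.56]
target [0.359 0.323 0.283] -> [-0.0659, -0.0218, 0.209] [-0.24, 0.7, 0.56]
```

>>> arm_command:
  deltas: [0, -0.06, 0, 0, 0, 0, 0, -0.12, 0, 0, 0, 0, 0, -0.18, 0, 0, 0, 0, -0.015, -0.195, 0.045, 0, 0, 0, -0.03, -0.195, 0.09, 0, 0, 0, -0.045, -0.195, 0.135, 0, 0, 0, -0.06, -0.195, 0.18, 0, 0, 0, -0.066, -0.195, 0.21, 0, 0, 0]
  hand: 0

```text
time: 12.42
ee_pos: [0.3542, 0.3253, 0.4462]
eef_rot: [-0.705, -0.053, 0.053, 0.705]
ft_force: [0.5, -0.2, -0.6]
width: 0.0038
```

Run:
```python
from h import *
r.camera("scene")
s=r.read_state(); print(s["ee_pos"],np.round(s["joint_positions"],2),s["width"],s["ft_force"])
for l in ([.185,.15,.283],[.123,.15,.283],[.0814,.15,.279],[.0483,.15,.269],[.0253,.15,.2575],[.011,.15,.248]): delta(C(l),down(7.7))
p=r.camera("scene"); cv2.imwrite("pics/j.png",cv2.resize(p["image"][20:270,250:490,::-1],None,fx=2.4,fy=2.4))
```

```text
[0.35250579 0.32850327 0.4453937 ] [-1.06 -0.01  0.21  1.4   0.    1.76 -0.69] 0.0023475264273194424 [-1.90772045  1.70208279 -1.60719894]
target [0.359 0.323 0.283] -> [0.0053, 0.1624, -0.0062] [-0.03, 1.09, -0.05]
target [0.367 0.262 0.283] -> [0.0041, 0.1623, -0.0682] [-0.03, 1.09, -0.05]
target [0.372 0.221 0.279] -> [0.0033, 0.1663, -0.1098] [-0.03, 1.09, -0.05]
target [0.377 0.188 0.269] -> [0.0027, 0.1763, -0.1429] [-0.03, 1.09, -0.05]
target [0.38  0.165 0.258] -> [0.0023, 0.1878, -0.1659] [-0.03, 1.09, -0.05]
target [0.382 0.151 0.248] -> [0.002, 0.1973, -0.1802] [-0.03, 1.09, -0.05]
```

View pics/j.png

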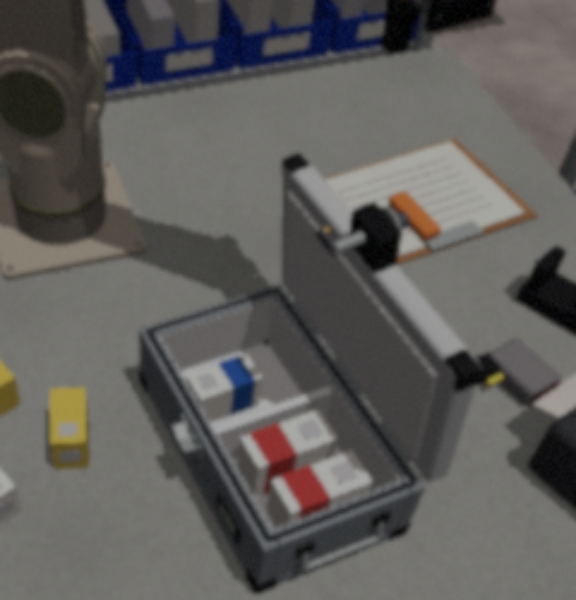

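>>> arm_command:
  deltas: [0.005, 0.055, 0, 0, 0, 0, 0.005, 0.11, 0, 0, 0, 0, 0.005, 0.162, 0, 0, 0, 0, 0.005, 0.162, -0.03, 0, 0, 0, 0.005, 0.162, -0.05, 0, 0, 0, 0.004, 0.162, -0.068, 0, 0, 0]

```text
time: 13.28
ee_pos: [0.3705, 0.257, 0.2848]
eef_rot: [-0.704, -0.053, 0.051, 0.706]
ft_force: [2.1, 5.8, -1.8]
width: 0.0007
```

Run:
```python
from h import *
s=r.read_state(); print(s["ee_pos"],np.round(s["joint_positions"],2),s["width"],s["ft_force"])
for l in ([.123,.15,.283],[.0814,.15,.279],[.0483,.15,.269],[.0253,.15,.2575],[.011,.15,.248]): delta(C(l),down(7.7))
p=r.camera("scene"); cv2.imwrite("pics/k.png",cv2.resize(p["image"][0:250,250:490,::-1],None,fx=2.4,fy=2.4))
```

```text
[0.37053104 0.25695521 0.28480715] [-0.99 -0.1   0.27  1.81  0.03  1.43 -0.58] 0.0007488599326858887 [ 2.11395577  5.83765797 -1.76405363]
target [0.367 0.262 0.283] -> [-0.0029, 0.0018, 0.0053] [-0.18, 0.73, 0.15]
target [0.372 0.221 0.279] -> [-0.0035, 0.0057, -0.0363] [-0.18, 0.73, 0.15]
target [0.377 0.188 0.269] -> [-0.0039, 0.0156, -0.0694] [-0.18, 0.73, 0.15]
target [0.38  0.165 0.258] -> [-0.0042, 0.027, -0.0925] [-0.18, 0.73, 0.15]
target [0.382 0.151 0.248] -> [-0.0044, 0.0365, -0.1068] [-0.18, 0.73, 0.15]
```

View pics/k.png

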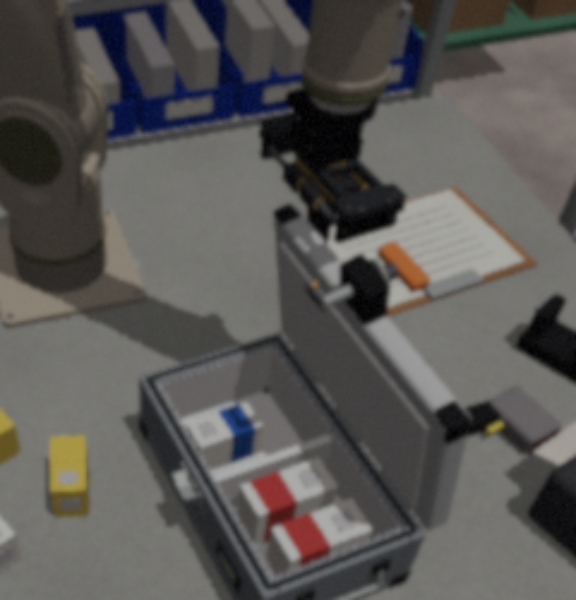

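>>> arm_command:
  deltas: [0, 0.001, -0.012, 0, 0, 0, 0, 0.003, -0.026, 0, 0, 0, 0, 0.006, -0.04, 0, 0, 0, 0, 0.01, -0.054, 0, 0, 0, 0, 0.015, -0.068, 0, 0, 0, 0, 0.02, -0.081, 0, 0, 0, 0, 0.027, -0.094, 0, 0, 0, 0, 0.034, -0.104, 0, 0, 0]

```text
time: 14.32
ee_pos: [0.385, 0.1532, 0.2488]
eef_rot: [0.705, 0.052, -0.052, -0.705]
ft_force: [-1.2, 1.2, 0.8]
width: 0.0003
```

Run:
```python
from h import *
s=r.read_state(); print(s["ee_pos"],np.round(s["joint_positions"],2),s["width"],s["ft_force"])
p=r.camera("scene"); cv2.imwrite("pics/l.png",cv2.resize(p["image"][0:250,250:490,::-1],None,fx=2.4,fy=2.4))
```

```text
[0.38500318 0.15315338 0.24882844] [-0.91 -0.19  0.37  1.95  0.07  1.37 -0.41] 0.0003452387235725709 [-1.23601896  1.22613442  0.75808382]
```

View pics/l.png

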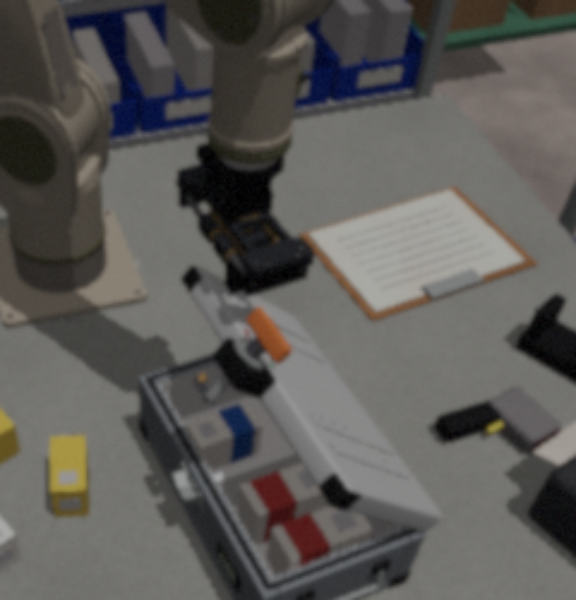

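>>> arm_command:
  deltas: [0, -0.05, 0, 0, 0, 0, 0, -0.09, 0, 0, -8, 0, 0.02, -0.1, -0.02, 0, -18, 0, 0.05, -0.1, -0.045, 0, -28, 0, 0.08, -0.1, -0.07, 0, -38, 0, 0.11, -0.1, -0.095, 0, -48, 0, 0.14, -0.1, -0.12, 0, -58, 0, 0.148, -0.1, -0.148, 0, -68, 0]
  hand: 0.6

```text
time: 15.38
ee_pos: [0.5544, 0.0289, 0.3486]
eef_rot: [0.555, 0.438, -0.44, -0.554]
ft_force: [-0.7, 0.3, 0.2]
width: 0.0521
```

Run:
```python
from h import *
s=r.read_state(); print(s["ee_pos"],np.round(s["joint_positions"],2),s["width"],s["ft_force"])
p=r.camera("scene"); cv2.imwrite("pics/m.png",cv2.resize(p["image"][0:250,250:490,::-1],None,fx=2.4,fy=2.4))
delta(C([-.135,0,.30]),down(97.7))
```

```text
[0.55439183 0.0288979  0.34855982] [-0.77  0.15  0.73  1.46 -0.1   1.56  1.3 ] 0.052148694665674775 [-0.74843461  0.29026365  0.21219751]
target [0.55  0.026 0.3  ] -> [0.0012, 0.0487, 0.005] [-0.01, -20.42, -0.23]
```

View pics/m.png

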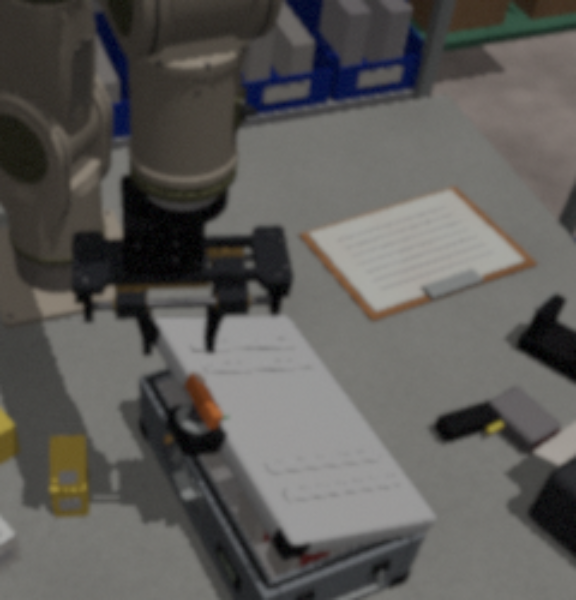

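Lid still sinking. I'll finish the turn and wait above.

>>> arm_command:
  deltas: [0, 0, 0, 0, -10, 0, 0, 0, 0, 0, -20, 0, 0, 0, 0, 0, -20.5, 0, 0, 0, 0, 0, -20.5, 0, 0, 0, 0, 0, -20.5, 0, 0, 0, 0, 0, -20.5, 0, 0, 0, 0, 0, -20.5, 0, 0, 0, 0, 0, -20.5, 0]

```text
time: 16.42
ee_pos: [0.5532, 0.0296, 0.3495]
eef_rot: [0.469, 0.529, -0.529, -0.469]
ft_force: [0.7, -0.7, 0.4]
width: 0.0524
```

Run:
```python
from h import *
s=r.read_state(); print(s["ee_pos"],np.round(s["joint_positions"],2),s["width"],s["ft_force"])
p=r.camera("wrist"); T=np.eye(4);T[:3,:3]=R.from_quat(s["eef_rot"]).as_matrix();T[:3,3]=s["ee_pos"];T=T@p["hand_eye"];K=p["intrinsics"]
im=p["image"][:,:,::-1].copy()
q=proj(np.array([C([-.135+dx,dy,.188]) for dx,dy in [(-.007,-.035),(-.007,.035),(.007,.035),(.007,-.035)]]),K,T).astype(int)
print(q); cv2.imwrite("pics/n0.png",im); cv2.polylines(im,[q],True,(0,255,0),1)
cv2.imwrite("pics/n.png",im)
for l in ((-.105,.18,.14),(-.105,-.18,.14)): print(proj(C(l),K,T).round())
p=r.camera("scene"); cv2.imwrite("pics/n2.png",cv2.resize(p["image"][0:250,250:490,::-1],None,fx=2.4,fy=2.4))
```

```text
[0.5531864  0.02958169 0.3495363 ] [-0.74  0.15  0.69  1.46 -0.09  1.56  1.64] 0.052448579644493384 [ 0.65809619 -0.6889821   0.40661576]
[[308 213]
 [307 150]
 [320 150]
 [321 213]]
[[340.  11.]]
[[339. 303.]]
```

View pics/n.png

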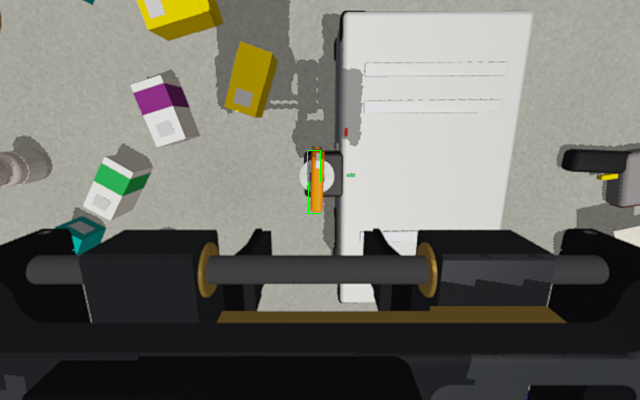

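View pics/n2.png

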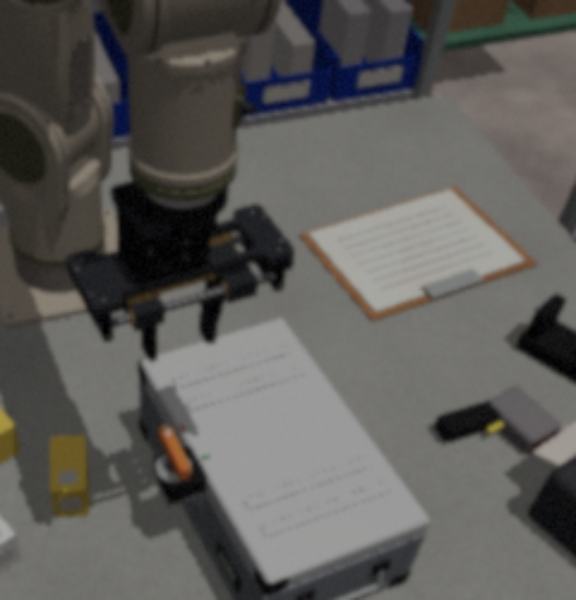

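Run:
```python
from h import *
p=r.camera("wrist"); s=r.read_state()
im=p["image"]; cv2.imwrite("pics/o.png",cv2.resize(im[135:235,270:370,::-1],None,fx=6,fy=6,interpolation=cv2.INTER_NEAREST))
h=cv2.cvtColor(im[135:225,280:350],cv2.COLOR_RGB2HSV); m=((h[...,0]<18)&(h[...,1]>170)&(h[...,2]>90)).astype(np.uint8)
ys,xs=np.nonzero(m); print(len(xs),cv2.minAreaRect(np.c_[xs+280,ys+135].astype(np.float32)))
for l in ([-.135,0,.20],[-.135,0,.157]): delta(C(l),down(97.7))
```

```text
255 ((319.954345703125, 169.77511596679688), (27.09038543701172, 82.56421661376953), 18.666915893554688)
target [0.55  0.026 0.2  ] -> [-0.003, 0.1495, 0.0035] [-0.0, -0.75, 0.0]
target [0.55  0.026 0.157] -> [-0.003, 0.1925, 0.0035] [-0.0, -0.75, 0.0]
```

View pics/o.png

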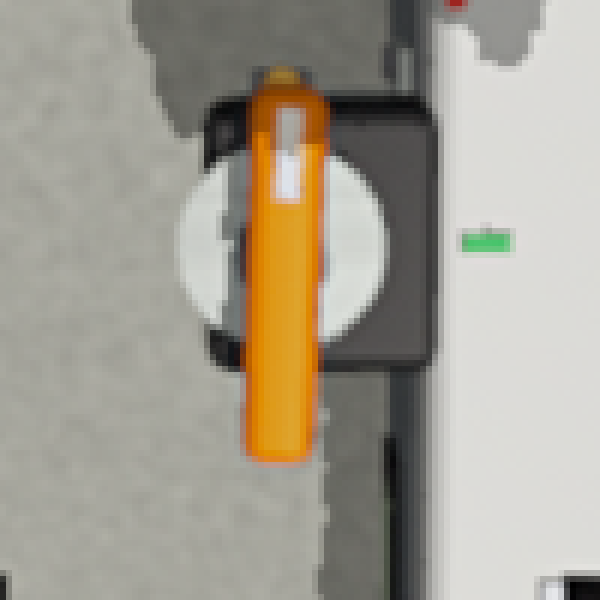

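Run:
```python
from h import *
s=r.read_state(); p=r.camera("wrist"); T=np.eye(4);T[:3,:3]=R.from_quat(s["eef_rot"]).as_matrix();T[:3,3]=s["ee_pos"];T=T@p["hand_eye"];K=p["intrinsics"]
w=back((317.0,180.8),K,T,.188); print(w,C([-.135,0,.188]),s["ee_pos"])
for z in (.2,.158): delta((w[0],w[1],z),down(96.2))
```

```text
[0.54748716 0.02841917 0.188     ] [0.55008814 0.02621727 0.188     ] [0.55317019 0.02956515 0.34951984]
target [0.547 0.028 0.2  ] -> [-0.0004, 0.1495, 0.0058] [0.0, 0.75, 0.0]
target [0.547 0.028 0.158] -> [-0.0005, 0.1915, 0.0058] [0.0, 0.75, 0.0]
```

>>> arm_command:
  deltas: [0, 0.05, 0.003, 0, 0.7, 0, 0, 0.1, 0.006, 0, 0.7, 0, 0, 0.14, 0.006, 0, 0.7, 0, 0, 0.165, 0.006, 0, 0.7, 0, 0, 0.18, 0.006, 0, 0.7, 0, 0, 0.188, 0.006, 0, 0.7, 0, 0, 0.19, 0.006, 0, 0.7, 0]

```text
time: 17.5
ee_pos: [0.5475, 0.0288, 0.1598]
eef_rot: [0.472, 0.527, -0.526, -0.472]
ft_force: [-0.2, -0.5, 0.7]
width: 0.0525
```

Run:
```python
from h import *
s=r.read_state(); print(s["ee_pos"],np.round(s["joint_positions"],2),s["width"],s["ft_force"])
p=r.camera("wrist"); cv2.imwrite("pics/p.png",p["image"][:,:,::-1])
```

```text
[0.54750686 0.02884026 0.15980181] [-0.72  0.23  0.67  1.78 -0.16  1.18  1.68] 0.05245220901632336 [-0.2169428  -0.4678465   0.71272092]
```

View pics/p.png

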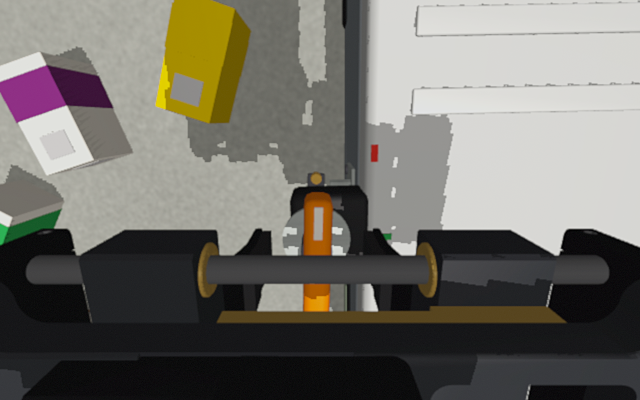

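>>> arm_command:
  deltas: [0, 0, 0, 0, 0, 0, 0, 0, 0, 0, 0, 0, 0, 0, 0, 0, 0, 0, 0, 0, 0, 0, 0, 0]
  hand: 0
  grip_force: 25

```text
time: 18.05
ee_pos: [0.5473, 0.0288, 0.1597]
eef_rot: [0.472, 0.527, -0.526, -0.472]
ft_force: [-0.4, -0.4, 0.3]
width: 0.0197
```

>>> arm_command:
  deltas: [0, 0, 0, 0, 5, 0, 0, 0, 0, 0, 12, 0, 0, 0, 0, 0, 19, 0, 0, 0, 0, 0, 26, 0, 0, 0, 0, 0, 33, 0, 0, 0, 0, 0, 40, 0, 0, 0, 0, 0, 45, 0, 0, 0, 0, 0, 45, 0]

```text
time: 19.05
ee_pos: [0.5477, 0.0294, 0.1597]
eef_rot: [-0.637, -0.307, 0.306, 0.637]
ft_force: [2.8, 1.3, -1.5]
width: 0.0163
```

Run:
```python
from h import *
s=r.read_state(); print(s["ee_pos"],R.from_quat(s["eef_rot"]).as_matrix()[:,0],np.round(s["joint_positions"],2),s["width"],s["ft_force"],s["torque"])
p=r.camera("wrist"); cv2.imwrite("pics/q.png",p["image"][:,:,::-1])
p=r.camera("side"); cv2.imwrite("pics/q2.png",cv2.resize(p["image"][110:260,200:390,::-1],None,fx=4,fy=4))
```

```text
[0.54766934 0.02938873 0.15970814] [0.6249957  0.7806275  0.00103766] [-0.81  0.25  0.79  1.78 -0.19  1.18  0.93] 0.016294062004799454 [ 2.75722418  1.30285837 -1.47929716] [ 0.44788082 -0.66300714 -0.05424966]
```

View pics/q.png

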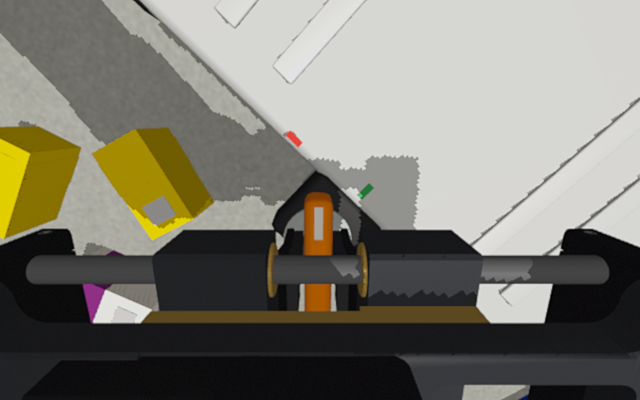

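View pics/q2.png

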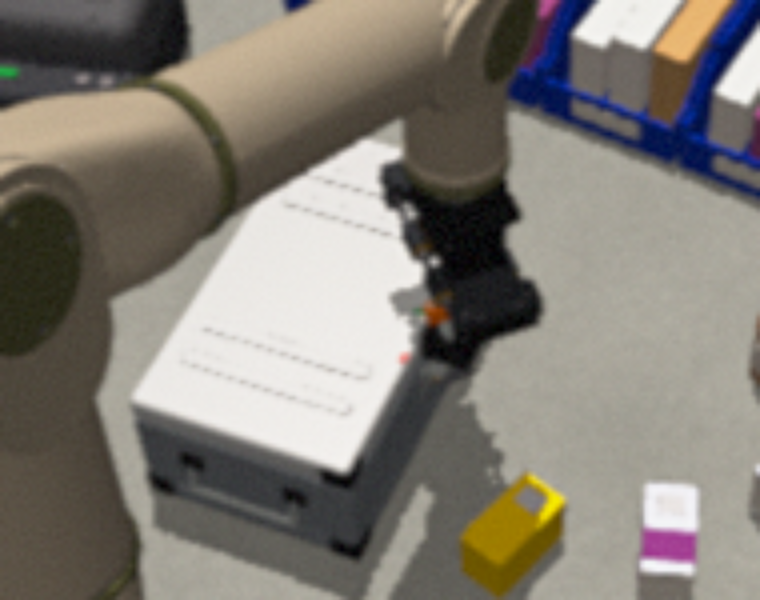

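>>> arm_command:
  deltas: [0, 0, 0, 0, 6, 0, 0, 0.001, 0, 0, 12, 0, 0, 0.002, 0, 0, 19, 0, 0, 0.002, 0, 0, 26, 0, 0, 0.003, 0, 0, 33, 0, 0, 0.003, 0, 0, 39, 0, 0, 0.003, 0, 0, 44, 0, 0, 0.003, 0, 0, 44, 0]

```text
time: 20.15
ee_pos: [0.5486, 0.0294, 0.1573]
eef_rot: [-0.705, -0.046, 0.044, 0.706]
ft_force: [6.1, 2.8, 0.5]
width: 0.0163
```

Run:
```python
from h import *
s=r.read_state(); x=R.from_quat(s["eef_rot"]).as_matrix()[:,0];print(s["ee_pos"],np.degrees(np.arctan2(x[1],x[0])),np.round(s["joint_positions"],2),s["width"],s["ft_force"],s["torque"])
p=r.camera("wrist"); cv2.imwrite("pics/s.png",p["image"][:,:,::-1])
```

```text
[0.54864531 0.02942402 0.15730132] 7.320811433888525 [-0.91  0.29  0.92  1.79 -0.25  1.18  0.2 ] 0.016287660806941846 [6.12826763 2.76323644 0.50096812] [ 0.583269   -1.40774946  0.0129073 ]
```

View pics/s.png

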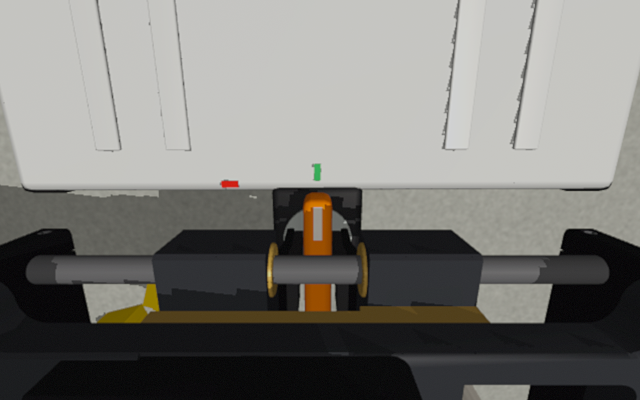

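>>> arm_command:
  deltas: [0, 0, 0, 0, 1, 0, 0, 0, 0, 0, 2, 0, 0, 0, 0, 0, 2, 0]

```text
time: 20.58
ee_pos: [0.5487, 0.0294, 0.1573]
eef_rot: [-0.706, -0.034, 0.032, 0.707]
ft_force: [6.1, 3.1, -0.1]
width: 0.016
```

Run:
```python
from h import *
s=r.read_state(); x=R.from_quat(s["eef_rot"]).as_matrix()[:,0];print(s["ee_pos"],np.degrees(np.arctan2(x[1],x[0])),s["width"],s["ft_force"],s["torque"])
```

```text
[0.54865954 0.02940391 0.15729854] 5.391041667745214 0.016020787791250605 [ 6.12297688  3.12173618 -0.13446025] [ 0.54696504 -1.40439058  0.18212439]
```

>>> arm_command:
  deltas: [0, 0, 0, 0, -1, 0, 0, 0, 0, 0, -1, 0]

```text
time: 20.82
ee_pos: [0.5486, 0.0294, 0.1573]
eef_rot: [-0.706, -0.041, 0.038, 0.706]
ft_force: [5.9, 2.2, 0.6]
width: 0.0162
```

>>> arm_command:
  deltas: [0, 0, 0, 0, -1, 0, 0, 0, 0, 0, -1, 0, 0, 0, 0, 0, -1, 0, 0, 0, 0, 0, -1, 0, 0, -0.02, 0, 0, -1, 0, 0, -0.07, 0, 0, -1, 0, 0, -0.12, -0.03, 0, -1, 0, 0, -0.17, -0.06, 0, -1, 0]
  hand: 0.6

```text
time: 21.82
ee_pos: [0.5535, -0.0314, 0.3282]
eef_rot: [-0.705, -0.045, 0.045, 0.706]
ft_force: [0.8, -1.0, 1.1]
width: 0.0521
```

Run:
```python
from h import *
s=r.read_state(); print(s["ee_pos"],s["width"],s["ft_force"])
p=r.camera("wrist"); T=np.eye(4);T[:3,:3]=R.from_quat(s["eef_rot"]).as_matrix();T[:3,3]=s["ee_pos"];T=T@p["hand_eye"];K=p["intrinsics"]; cv2.imwrite("pics/t.png",p["image"][:,:,::-1])
p=r.camera("scene"); cv2.imwrite("pics/t1.png",p["image"][:,:,::-1])
p=r.camera("side"); cv2.imwrite("pics/t2.png",cv2.resize(p["image"][110:335,200:480,::-1],None,fx=2.6,fy=2.6))
```

```text
[ 0.55346874 -0.03141359  0.32821445] 0.05208584699989915 [ 0.77749643 -0.95326679  1.06702169]
```

View pics/t.png

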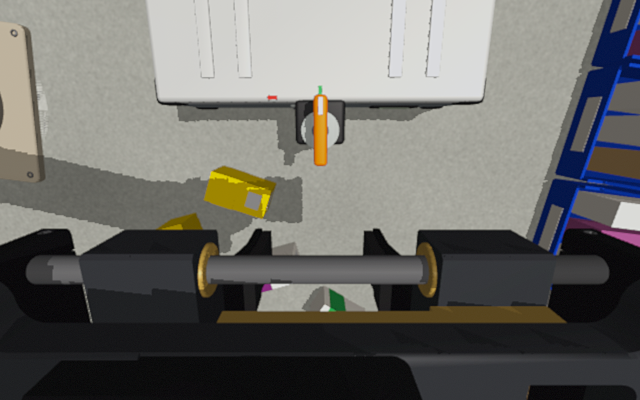

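View pics/t1.png

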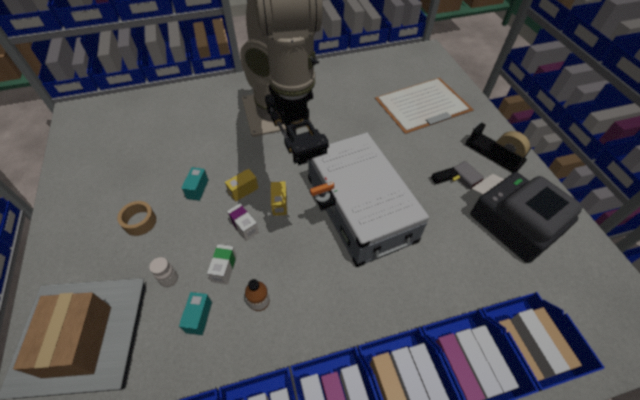

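View pics/t2.png

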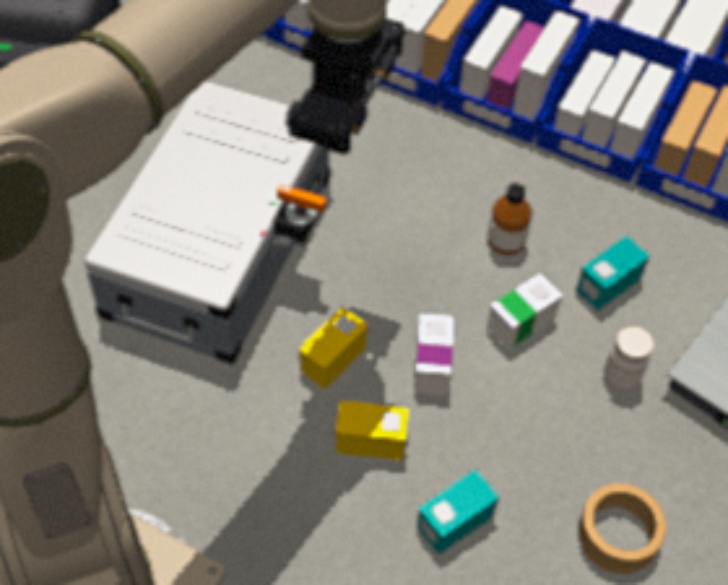

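>>> arm_command:
  deltas: [0, -0.03, -0.03, 0, 0, 0, 0, -0.03, -0.03, 0, 0, 0, 0, -0.03, -0.03, 0, 0, 0]

```text
time: 22.35
ee_pos: [0.5573, -0.0595, 0.3552]
eef_rot: [-0.706, -0.044, 0.046, 0.706]
ft_force: [0.8, -0.4, 0.1]
width: 0.0521
```

Run:
```python
from bench import r
s=r.read_state(); print(s["ee_pos"],s["joint_vel"],s["ft_force"]); print(r.close_job())
```

```text
[ 0.55725898 -0.05949313  0.35520427] [-0.0101806   0.00060056 -0.00850637  0.00629234 -0.00113353  0.00366976
  0.00035806] [ 0.82849792 -0.40367886  0.09820347]
the job is handed in; nothing more can be done
None
```

I put the blue-banded carton upright in the empty half of the box, swung the lid shut and turned the orange latch clockwise to its locked stop. I then let go, moved clear and handed the job in at about 22 s.

- **Carton:** it stood upright and straight in the bay when I last saw it, just before the lid closed. While lowering it I pressed it onto the floor of the box with about 14 N for a moment, then backed off 1 mm before opening the fingers.
- **Latch:** the turning torque rose to about 0.18 Nm at the end, which fits the handle meeting its stop. The last wrist picture shows the handle square to the lid edge and pointing at the green mark.
- **Lid:** it looks down flat in all three cameras. I did not measure the last 3 mm of seal squeeze directly.
- **Bystanders:** the other goods on the bench look unmoved in the final pictures. The two red-banded cartons were in place when last seen, before the lid shut.

No check failed. The side camera disagreed with the scene camera by a few millimetres on where the box was. The wrist camera agreed with the scene camera, so I used that position.

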